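# Dock the sample rack and turn its flag

### The arm

A 6-joint arm with a two-finger parallel gripper is mounted at the origin on a cart in front of the work surface, level with it; the furniture and walls round the work are solid. World frame = base frame: x ahead of the robot, y to its left, z up, the work surface at z = 0. Lengths are in mm, angles in rad, forces in N, time in s.
With the tool pointing down it reaches from about 275 to 1000 mm from the base axis. Payload 8.4 kg.
Tool frame: the origin (TCP) lies midway between the tips of the shut fingers; the grasp point (between the pads) lies 19 mm behind it; y points along the fingers, z is the direction in which the jaws open and shut, and the axes are right-handed (so a half turn about y gives the same grasp; the last joint's range is limited). The gripper opens to 85 mm and grips with 20 to 120 N. Pads are 22 mm wide; open, the fingers measure 114 mm over their backs; the gripper's body (76 mm by 85 mm) begins 54 mm behind the grasp point. The pads swing forward as they close: fully open they stand 13 mm farther back than shut.
Start: joints at [-1.206, 0.353, 1.633, -0, 1.155, -0.002], TCP at [224.143, -583.428, 231.281] pointing down, gripper open.
Joint ranges: [-2.63, 2.63], [-0.92, 2.1], [0.06, 2.66], [-1.3, 4.44], [0, 2.69], [-3.02, 3.02]. Speed limits (rad/s): [2.22, 2.22, 2.79, 3.14, 3.14, 3.14].

### API

Orientations are given as [roll, pitch, yaw] about the fixed x, y, z axes, in that order (R = Rz(yaw) Ry(pitch) Rx(roll)).
In Python, from rig import r, imaging gives the robot as it stands. The module is installed in compiled form; this text tells all that it offers.
- The arm moves only by the tool send_rows, never from a script. Its argument "series" is a list of rows, each a list of 6 numbers: the shift along the tool's x, y, z in m, then the turn, a rotation vector about the tool's x, y, z in degrees. In form: [[dx, dy, dz, ax, ay, az], ...]. A call has 1 to 8 rows; each row shifts and turns the commanded pose from where the row before left it, along the tool's axes as they then stand; what a row does not reach is not made up. A row lasts 1/10 s, in which the tool goes at most 50 mm and 8.59 degrees, less where a joint would pass 70% of its speed; a pose out of reach is approached as far as the arm can. A call is refused whole if a number of a shift passes 0.05 or a number of a turn 8.59, either way. A call with a gripper value outside its range is refused whole. "gripper" is the opening, from 0 (shut) to 1 (fully open), set as the call begins (left out, the last holds). The fingers move at their own pace and stop on an object; "squeeze" is the grip in N (left out, the last holds). Time passes only in rows, so rows that do not move let the fingers close. It gives the time, the measured TCP pose, the force and the opening at its end, in the units of the state.
- r.sense(): the state, without advancing time (a new reading comes with each control period).
- imaging.grab_frame(name): name is "scene" or "top"; returns a dict with "frame" (480x640x3 uint8, red, green, blue), "depth" (480x640 float32, mm along the optical axis (not along the pixel's ray), 0 where there is no reading), "intrinsics" (3x3 intrinsics, pixels), "distortion" ([k1, k2, p1, p2, k3] as OpenCV has them; the pictures are not rectified), "origin" and "rotation" of the camera in the world. Camera axes: x right, y down, z forward; pixel columns grow to the right and rows downward; lengths in mm; the calibration is good to about 2 mm. A picture is of the moment at which its call begins.
- r.sign_off(): hands the job in, once; it reports no verdict.
The state is a dict: "clock": time; "qpos": joint angles; "qvel": joint speeds; "joint_efforts": joint torques, N m; "eef_pos": TCP position; "tcp_rot": TCP orientation; "contact_force": force on the tool from outside, world axes, zero at the start; "wrist_torque": the same for the moment, N m; "opening": opening from 0.0 (shut) to 1.0 (fully open).
Only numpy, scipy, OpenCV 4.12 (cv2) and the standard library are available. Lean on these libraries where they do the work, as an engineer would, in place of code of your own. Each camera call takes 0.05 s, during which the arm holds its last target.

### The job

Push the rack that holds the tubes along its lane until it is fully home against the back stop of the dock, without lifting it or upsetting the tubes. Then flip the white flag beside that lane right over its hinge so that it lies flat towards the back and shows its ring mark, for the colleague who collects the loaded racks. Leave the empty rack, the other lane's flag and the things round the dock as they are.

Things in the scene. Friction and masses are not known exactly. Their poses are not given: they have to be found in the camera images.
- dock: fixed grey rack dock, 206 deep, 376 wide. Origin: middle of its front edge, on the worktop; x runs back along the lanes, y left, z up. Base plate 6 thick. Two lanes centred at y = +62 and -62, 112 wide between ribs whose tops are 22 above the worktop; back stop face at x = 194, top 36 above the worktop. Each lane has its flag on its outer side. (mm)
- rack_full: black rack of 10 x 5 holes with four tubes, 198 long, 106 wide, 24 high, 0.09 to 0.18 kg, loose, lengthwise in one lane (sign of its y in the dock's frame), drawn out 30 to 55. Origin: centre of the underside; its y axis points out of the dock, front end face at y = +99. Home: rear end on the stop, origin at x = 95 in the dock's frame, front end 4 ahead of the dock's front edge. (mm)
- rack_empty: a second black tube rack of the same size, without tubes, drawn out likewise in the other lane; stays where it is. Origin and axes as for rack_full.
- tube_0: blood tube with purple stopper, 16 mm across the stopper, 79 mm high, standing loose in a hole of rack_full, its top about 83 mm above the rack's underside. Origin: centre of its foot; z along the tube.
- tube_1: blood tube with purple stopper, 16 mm across the stopper, 79 mm high, standing loose in a hole of rack_full, its top about 83 mm above the rack's underside. Origin: centre of its foot; z along the tube.
- tube_2: blood tube with purple stopper, 16 mm across the stopper, 79 mm high, standing loose in a hole of rack_full, its top about 83 mm above the rack's underside. Origin: centre of its foot; z along the tube.
- tube_3: blood tube with purple stopper, 16 mm across the stopper, 79 mm high, standing loose in a hole of rack_full, its top about 83 mm above the rack's underside. Origin: centre of its foot; z along the tube.
- flag_left (a joint): hinge angle (rad) of the flag on the left (+y) side of the dock: 0 = level, pointing to the robot, bar mark up; 1.57 = upright; 3.14 = turned right over, level, pointing to the back, ring mark up; stops at 0 and 3.14. Stiff hinge (friction 0.03 N m): the flag stays at any angle. Starts at 0 to 0.2.
- flag_left_hinge (a point): middle of the hinge pin of the left (+y) flag, 60 mm above the worktop, 72 mm behind the dock's front edge, 156 mm from its middle; pin along the dock's y. Bracket cheeks stand 25 to 29 mm either side of it, reach 18 mm before and behind it and 69 mm above the worktop; stop tabs under the flag reach 17.5 mm before and behind the pin.
- flag_left_edge (a point): middle of the free edge of the left (+y) flag, 60 mm from the pin. White plate 46 mm wide, 5 mm thick, pin in its mid-plane, edge a round bead of 7 mm diameter centred 58 mm from the pin; a dark bar on one face, a dark ring on the other. At first nothing lies under its outer 40 mm down to the dock's plate, 50 mm below.
- flag_right (a joint): hinge angle (rad) of the flag on the right (-y) side of the dock: 0 = level, pointing to the robot, bar mark up; 1.57 = upright; 3.14 = turned right over, level, pointing to the back, ring mark up; stops at 0 and 3.14. Stiff hinge (friction 0.03 N m): the flag stays at any angle. Starts at 0 to 0.2.
- flag_right_hinge (a point): middle of the hinge pin of the right (-y) flag, 60 mm above the worktop, 72 mm behind the dock's front edge, 156 mm from its middle; pin along the dock's y. Bracket cheeks stand 25 to 29 mm either side of it, reach 18 mm before and behind it and 69 mm above the worktop; stop tabs under the flag reach 17.5 mm before and behind the pin.
- flag_right_edge (a point): middle of the free edge of the right (-y) flag, 60 mm from the pin. White plate 46 mm wide, 5 mm thick, pin in its mid-plane, edge a round bead of 7 mm diameter centred 58 mm from the pin; a dark bar on one face, a dark ring on the other. At first nothing lies under its outer 40 mm down to the dock's plate, 50 mm below.
- marker_pen: marker pen lying on the worktop left of the dock, 118 mm long; origin: centre of its underside. Bystander.
- label_tape: roll of white label tape lying flat left of the dock, 60 mm across, 19 mm high; origin: centre of its underside. Bystander.
- bottle_red: amber reagent bottle with a red screw cap, 40 mm across, 82 mm high, standing right of the dock; origin: centre of its foot. Bystander.
- bottle_amber: amber reagent bottle with a black screw cap, 30 mm across, 66 mm high, standing right of the dock; origin: centre of its foot. Bystander.

How it is judged (in metres and radians):
On the way, in this order (a step that is already met when the one before it is completed fails the run):
1. the rack with the tubes is home against the back stop (x of rack_full in the frame of dock above 0.091 m), for 0.2 s.
2. the flag of that lane lies over at the back, ring mark up (x of rack_full in the frame of dock above 0.091 m and ((y of rack_full in the frame of dock above 0 m and value of joint flag_left above 3 rad and value of joint flag_right below 0.5 rad) or (y of rack_full in the frame of dock below 0 m and value of joint flag_right above 3 rad and value of joint flag_left below 0.5 rad))), for 0.2 s.
At the end, for the whole second after the job is handed in: The rack with the tubes lies flat in its lane within 4 mm of the back stop, its tubes upright in their holes; the flag of its lane lies over at the back (joint above 3.0 rad of 3.14), the other flag still at the front (below 0.5 rad), all at rest (all of step 2 and linear speed of rack_full below 0.01 m/s and not (angle between any of tube_0, tube_1, tube_2, tube_3's own z axis and vertical above 0.5 rad or z of any of tube_0, tube_1, tube_2, tube_3 in the frame of rack_full above 0.016 m) and z of rack_full in the frame of dock below 0.01 m and velocity of joint flag_left between -0.05 and 0.05 rad/s and velocity of joint flag_right between -0.05 and 0.05 rad/s); the robot touches nothing.
It fails at once if the flag of the lane with the empty rack is turned (above 0.5 rad) ((y of rack_full in the frame of dock above 0 m and value of joint flag_right above 0.5 rad) or (y of rack_full in the frame of dock below 0 m and value of joint flag_left above 0.5 rad)).
It fails at once if the empty rack is shifted by more than 10 mm (distance of rack_empty from where it was at the start of the episode above 0.01 m).
It fails at once if a rack is lifted off the dock (12 mm) (z of any of rack_full, rack_empty in the frame of dock above 0.018 m).
It fails at once if a tube is tipped over or drawn out of the rack (12 mm) (angle between any of tube_0, tube_1, tube_2, tube_3's own z axis and vertical above 0.5 rad or z of any of tube_0, tube_1, tube_2, tube_3 in the frame of rack_full above 0.016 m).
It fails at once if a thing beside the dock is shifted by more than 20 mm (distance of any of marker_pen, label_tape, bottle_red, bottle_amber from where it was at the start of the episode above 0.02 m).
It also fails if it takes over 51 s, if anything falls off the work surface, if the arm or the gripper's body presses on something with over 40 N, if the wrist force passes 120 N, or if a joint passes its speed limit or range.

## Working session

There is one attempt and no reset: what is moved stays moved. The work goes in short steps, Python scripts to look and compute and a tool call to move; the robot and the scene stay as the last step left them, time stands still between calls to the robot, and variables do not carry over. Pictures are saved under pics/ and viewed, and the job is handed in when it is done.

Besides the shell and the picture viewer there is one more tool, called after ">>>" as a command line: name --pt "numbers of a row" for each row, then --argument value for the rest. send_rows: Moves the arm, as the interface text tells. Its arguments: {"type":"object","properties":{"series":{"type":"array","items":{"type":"array","items":{"type":"number"}}},"gripper":{"type":"number"},"squeeze":{"type":"number"}},"required":["series"]}

```bash
ls; mkdir -p pics; python3 - <<'E'
from rig import r, imaging
import cv2, numpy as np, pickle
s=r.sense(); print(s)
for n in ("scene","top"):
    d=imaging.grab_frame(n); pickle.dump(d,open(n+".pkl","wb"))
    cv2.imwrite(f"pics/{n}0.png",d["frame"][:,:,::-1])
    print(n,d["intrinsics"],d["distortion"],d["origin"],d["rotation"])
E
```

```text
pics
{'clock': 0.0, 'qpos': array([-1.20640481e+00,  3.53660653e-01,  1.63412902e+00,  2.14232021e-05,
        1.15521749e+00, -2.38988162e-03]), 'qvel': array([ 0.00124337, -0.00114408,  0.00097215, -0.00045831, -0.00056663,
        0.00027891]), 'joint_efforts': array([-1.67140137e-03, -6.05254483e+01, -3.42069197e+01, -2.96036501e-05,
        9.31978662e-03, -3.52646040e-06]), 'eef_pos': array([ 223.97412526, -582.97592896,  230.5560666 ]), 'tcp_rot': array([-1.57221079e+00,  2.29679142e-05, -2.77481994e+00]), 'contact_force': array([ 0.24125228,  0.74916639, -1.01210282]), 'wrist_torque': array([ 0.01267455, -0.03434632, -0.02435422]), 'opening': 1.0012670958665595}
scene [[558.38505193   0.         323.21178144]
 [  0.         558.38505193 237.77416962]
 [  0.           0.           1.        ]] [-0.16521049  0.          0.          0.          0.        ] [-146.08647738  846.78151387  577.3934645 ] [-2.00234677  0.00861091 -2.43425899]
top [[524.17865009   0.         322.97505114]
 [  0.         524.17865009 231.96648286]
 [  0.           0.           1.        ]] [-0.10806387  0.          0.          0.          0.        ] [ 357.56391565   -2.17426686 1149.39605792] [-2.93669962e+00  6.89217930e-04 -1.47116334e+00]
```

View pics/scene0.png

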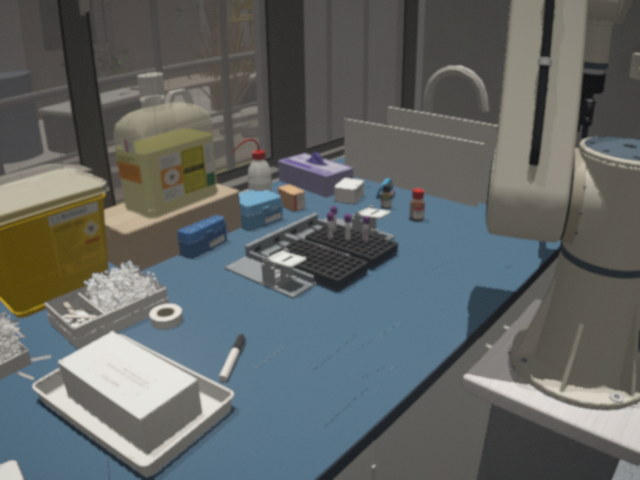

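View pics/top0.png

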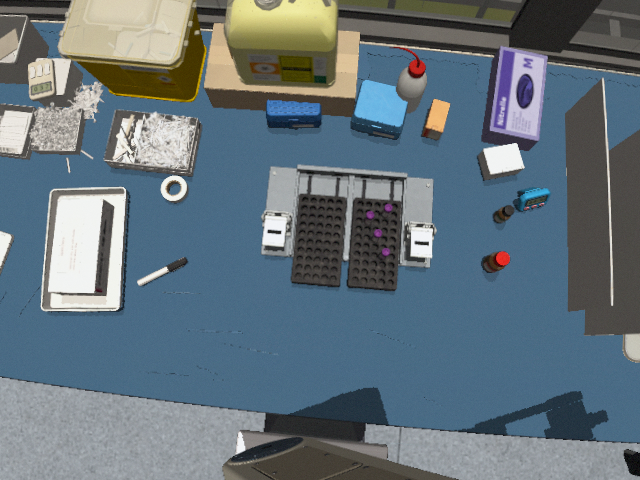

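Top view: the tubes (purple, about (370–390, 208–252)) stand in the right-hand rack; image right is −y, so it's the right lane and the right flag, at about (421,243). Next I'll zoom in.

```bash
cat > h.py <<'E'
import numpy as np, cv2, pickle
from scipy.spatial.transform import Rotation as Ro
def load(n): return pickle.load(open(n+".pkl","rb"))
def rays(d,uv):
    uv=np.asarray(uv,float).reshape(-1,1,2)
    p=cv2.undistortPoints(uv,d["intrinsics"],d["distortion"]).reshape(-1,2)
    c=np.c_[p,np.ones(len(p))]
    return c@Ro.from_euler('xyz',d["rotation"]).as_matrix().T
def onplane(d,uv,z):
    v=rays(d,uv); o=np.asarray(d["origin"]); z=np.broadcast_to(z,len(v))
    return o+v*((z-o[2])/v[:,2])[:,None]
def cloud(d):
    h,w=d["depth"].shape; u,v=np.meshgrid(np.arange(w),np.arange(h))
    V=rays(d,np.c_[u.ravel(),v.ravel()]); P=np.asarray(d["origin"])+V*d["depth"].reshape(-1,1)
    return P.reshape(h,w,3)
def proj(d,P):
    R=Ro.from_euler('xyz',d["rotation"]).as_matrix(); c=(np.atleast_2d(P)-d["origin"])@R
    q,_=cv2.projectPoints(c.reshape(-1,1,3),np.zeros(3),np.zeros(3),d["intrinsics"],d["distortion"]); return q.reshape(-1,2)
def crop(d,x0,y0,x1,y1,k,name):
    im=cv2.resize(d["frame"][y0:y1,x0:x1,::-1],None,fx=k,fy=k,interpolation=cv2.INTER_CUBIC); cv2.imwrite("pics/"+name,im)
E
python3 - <<'E'
from h import *
d=load("top"); crop(d,250,155,450,300,4,"top0c.png")
P=cloud(d)
for u,v in [(200,230),(360,330),(275,185),(275,232),(421,243),(421,185),(320,240),(375,240),(350,172),(503,259)]:
    print((u,v),P[v,u].round(1))
d=load("scene"); crop(d,215,180,415,310,4,"scene0c.png")
E
```

```text
(200, 230) [571.7 298.3   2.1]
(360, 330) [387.3 -78.7   4.2]
(275, 185) [691.9 141.8   5. ]
(275, 232) [571.2 121.7  66.9]
(421, 243) [ 578.9 -187.6   63.8]
(421, 185) [ 724.8 -189.2    6.7]
(320, 240) [571.5  26.5  25.2]
(375, 240) [581.  -92.1  37. ]
(350, 172) [729.9 -24.7  34.3]
(503, 259) [ 558.1 -358.4   82.4]
```

View pics/top0c.png

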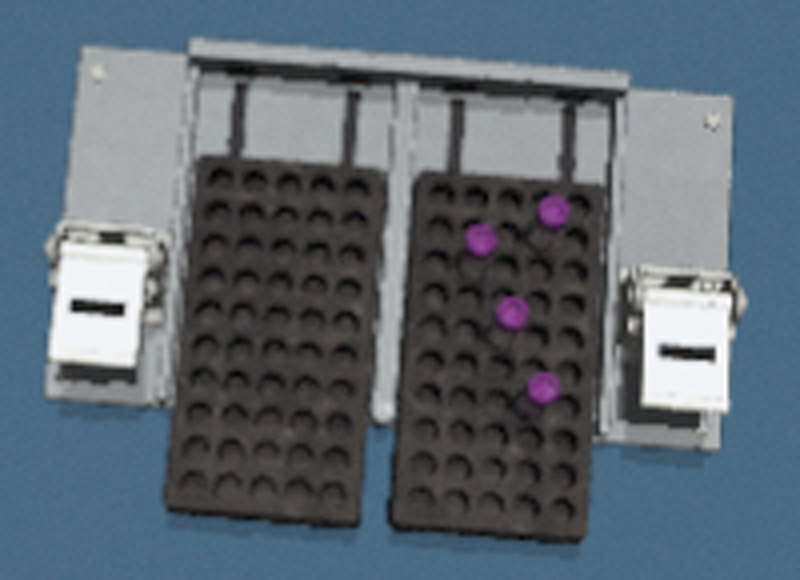

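View pics/scene0c.png

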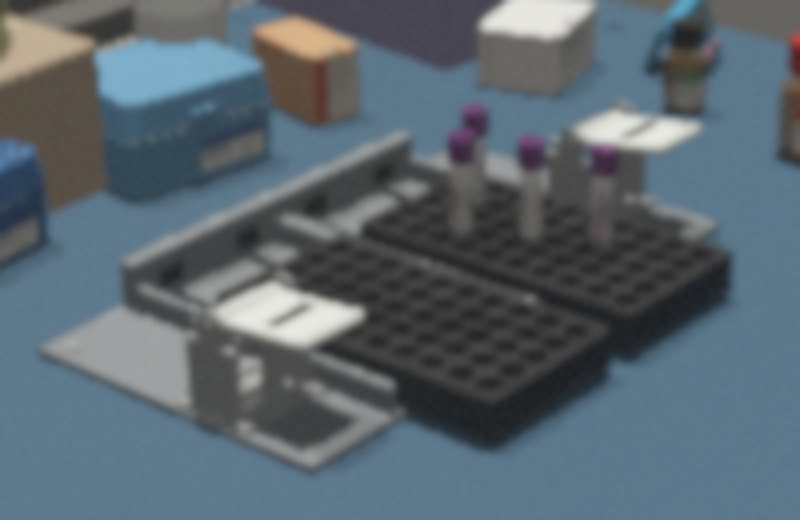

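The crop shows both flags at the front with the bar up, and clear grey plate corners at crop px (82,47), (733,95), (718,447) and (44,397). I'll fit the dock pose to those.

```bash
python3 - <<'E'
from h import *
d=load("top")
c=lambda p: (np.array(p,float)+.5)/4-.5+[250,155]
W=onplane(d,c([(82,47),(733,95),(718,447),(44,397)]),6)
print(W.round(1)); print([np.linalg.norm(W[i]-W[(i+1)%4]).round(1) for i in range(4)])
M=np.array([[206,188],[206,-188],[0,-188],[0,188]],float)
a=W[:,:2]; mc=M.mean(0); ac=a.mean(0)
U,S,Vt=np.linalg.svd((M-mc).T@(a-ac)); R=(U@Vt).T
t=ac-R@mc; yaw=np.arctan2(R[1,0],R[0,0]); print("dock",t,np.degrees(yaw)); 
np.savez("dock.npz",t=t,yaw=yaw)
print("res",(a-(M@R.T+t)).round(1))
tod=lambda P:(np.asarray(P)[:,:2]-t)@R
# rack full front top corners z ~ 30: base 6 + 24
print("full corners dock", tod(onplane(d,c([(417,172),(606,185),(585,534),(392,524)]),30)).round(1))
print("empty", tod(onplane(d,c([(200,157),(387,168),(357,518),(168,507)]),30)).round(1))
print("flagR",tod(onplane(d,c([(645,290),(730,297),(729,410),(642,404)]),64)).round(1))
P=cloud(d); hs=cv2.cvtColor(d["frame"],cv2.COLOR_RGB2HSV)
m=(d["frame"].min(2)>180).astype(np.uint8); 
D=np.dstack([((P[...,:2]-t)@R),P[...,2]])
k=(m>0)&(abs(D[...,1]+156)<30)&(D[...,0]<75)&(D[...,0]>-5)&(D[...,2]>40)
Q=D[k]; print(len(Q),Q.min(0),Q.max(0)); 
A=np.c_[Q[:,0],np.ones(len(Q))]; s=np.linalg.lstsq(A,Q[:,2],rcond=None)[0]; print("slope z/x",s, "angle",np.arctan(-s[0]),"z at x=72",s[0]*72+s[1])
k=(abs(D[...,1]+62)<50)&(D[...,2]>18)&(D[...,2]<40)&(D[...,0]<160)&(D[...,0]>-80)
Q=D[k];print("rackfull top z",np.median(Q[:,2]),Q.min(0),Q.max(0))
k=(abs(D[...,1])<180)&(D[...,0]>0)&(D[...,0]<200)&(D[...,2]>70);Q=D[k];print("above70",len(Q),Q.min(0),Q.max(0))
pm=(hs[...,0]>135)&(hs[...,0]<160)&(hs[...,1]>120)&(abs(D[...,1])<130)&(D[...,0]>-60)&(D[...,0]<200)
n,l,st,ce=cv2.connectedComponentsWithStats(pm.astype(np.uint8))
for i in range(1,n):
  if st[i,4]>10: print("tube",st[i,4],tod(onplane(d,[ce[i]],89)).round(1))
E
```

```text
[[ 734.8  158.2    6. ]
 [ 743.6 -215.7    6. ]
 [ 540.  -218.7    6. ]
 [ 530.9  154.6    6. ]]
[np.float64(374.0), np.float64(203.7), np.float64(373.4), np.float64(203.9)]
dock [534.36267541 -32.69355233] 1.267901711124677
res [[-1.3 -1.6]
 [-0.8  0.4]
 [ 1.5  1.9]
 [ 0.7 -0.7]]
full corners dock [[ 138.5   -9. ]
 [ 139.3 -113.9]
 [ -54.6 -111.9]
 [ -57.    -8.4]]
empty [[137.8 111.5]
 [139.5   7.7]
 [-55.2  10.5]
 [-57.2 111.8]]
flagR [[  73.7 -132.8]
 [  73.4 -178.3]
 [  12.5 -180. ]
 [  12.3 -133.9]]
570 [  10.7417759  -183.95669536   52.05537662] [  74.92615348 -127.16621067   77.20165107]
slope z/x [-0.12179613 72.44349152] angle 0.1211991818241959 z at x=72 63.674170097186874
rackfull top z 29.85197684089394 [ -56.65121412 -111.99773015   18.03515969] [140.53860753 -12.00693991  39.99789298]
above70 370 [   5.50561092 -176.5506202    70.01785434] [112.31488348 176.71880818  92.81815238]
tube 47 [[106.4 -78.9]]
tube 45 [[ 88.2 -42. ]]
tube 48 [[ 50.8 -60.8]]
tube 44 [[ 12.1 -78.4]]
```

Measured: right lane, rack_full drawn out about 53 mm (front end at dock x ≈ −57), right flag at ≈ 0.12 rad. Plate sizes agree with the text within about 2.5 mm, and the rack top is at z ≈ 30 (6 + 24). Plan: with the fingers shut and pointing down, push the rack end. Then, with the tool tilted, lift the flag from below and sweep it over. First I shut the gripper and yaw the tool to the dock.

>>> send_rows --pt "0 0 0 0 -8.5 0" --pt "0 0 0 0 -8.5 0" --pt "0 0 0 0 -8.5 0" --pt "0 0 0 0 -8.5 0" --pt "0 0 0 0 -8.5 0" --pt "0 0 0 0 -8.5 0" --pt "0 0 0 0 -8.5 0" --pt "0 0 0 0 -8.5 0" --gripper 0 --squeeze 40

```text
clock: 0.9
eef_pos: [224.0, -583.2, 230.8]
tcp_rot: [-1.571, 0.001, -1.582]
contact_force: [0.1, 0.3, 0.1]
opening: -0.003
```

```bash
cat >> h.py <<'E'
_z=np.load("dock.npz"); T=_z["t"]; YAW=float(_z["yaw"]); RD=np.array([[np.cos(YAW),-np.sin(YAW),0],[np.sin(YAW),np.cos(YAW),0],[0,0,1]])
def todock(p): return RD.T@(np.asarray(p)-[T[0],T[1],0])
def fromdock(p): return RD@np.asarray(p,float)+[T[0],T[1],0]
def st(goal=None,Rg=None):
    from rig import r
    s=r.sense(); R=Ro.from_euler('xyz',s["tcp_rot"]).as_matrix()
    print("t",round(s["clock"],2),"dock",todock(s["eef_pos"]).round(1),"F",(RD.T@s["contact_force"]).round(1),"q",s["qpos"].round(2),"open",round(s["opening"],2))
    print("axes in dock (cols x,y,z):",(RD.T@R).round(3).tolist())
    if goal is not None: print("shift tool mm",(R.T@(fromdock(goal)-s["eef_pos"])).round(1))
    if Rg is not None: print("turn deg",np.degrees(Ro.from_matrix(R.T@RD@Rg).as_rotvec()).round(2))
DOWN=np.array([[0,0,1],[-1,0,0],[0,-1,0.]])
def tilt(a):  # finger dir tilted a deg forward(+x) from down
    a=np.radians(a); y=np.array([np.sin(a),0,-np.cos(a)]); x=np.array([0,-1.,0]); return np.c_[x,y,np.cross(x,y)]
E
python3 -c "
from h import *
st([-95,-62,100],tilt(0))"
```

```text
t 0.9 dock [-322.4 -543.5  230.8] F [0.1 0.3 0.1] q [-1.21  0.35  1.63 -0.    1.16 -1.2 ] open -0.0
axes in dock (cols x,y,z): [[-0.033, -0.0, 0.999], [-0.999, 0.001, -0.033], [-0.001, -1.0, -0.0]]
shift tool mm [-488.6  131.2  211.4]
turn deg [ 0.02 -1.9  -0.05]
```

>>> send_rows --pt "0 0 0 0 -1.9 0" --pt "-0.044 0 0.0177 0 0 0" --pt "-0.044 0 0.0177 0 0 0" --pt "-0.044 0 0.0177 0 0 0" --pt "-0.044 0 0.0177 0 0 0" --pt "-0.044 0 0.0177 0 0 0" --pt "-0.044 0 0.0177 0 0 0" --pt "-0.044 0 0.0177 0 0 0"

```text
clock: 1.7
eef_pos: [343.2, -271.6, 231.2]
tcp_rot: [-1.571, 0.0, -1.555]
contact_force: [0.8, -1.3, -0.2]
opening: 0.002
```

>>> send_rows --pt "-0.044 0.02 0.0177 0 0 0" --pt "-0.044 0.03 0.0177 0 0 0" --pt "-0.044 0.04 0.0177 0 0 0" --pt "-0.044 0.041 0.0177 0 0 0" --pt "0 0 0 0 0 0"

```text
clock: 2.2
eef_pos: [400.3, -116.1, 116.9]
tcp_rot: [-1.577, 0.003, -1.551]
contact_force: [-0.6, 0.5, 1.1]
opening: 0.002
```

```bash
python3 -c "
from h import *
from rig import imaging
st([-95,-62,13],tilt(0))
d=imaging.grab_frame('top'); pickle.dump(d,open('top1.pkl','wb')); crop(d,250,155,450,350,4,'top1c.png')
d=imaging.grab_frame('scene'); pickle.dump(d,open('scene1.pkl','wb')); crop(d,215,130,455,310,3,'scene1c.png')
"
```

```text
t 2.2 dock [-135.9  -80.4  116.9] F [-0.6  0.5  1.1] q [-0.29  0.2   2.16  0.    0.79 -0.31] open 0.0
axes in dock (cols x,y,z): [[-0.002, -0.006, 1.0], [-1.0, 0.003, -0.002], [-0.003, -1.0, -0.006]]
shift tool mm [-18.2 103.7  41.4]
turn deg [ 0.33 -0.13 -0.15]
```

View pics/scene1c.png

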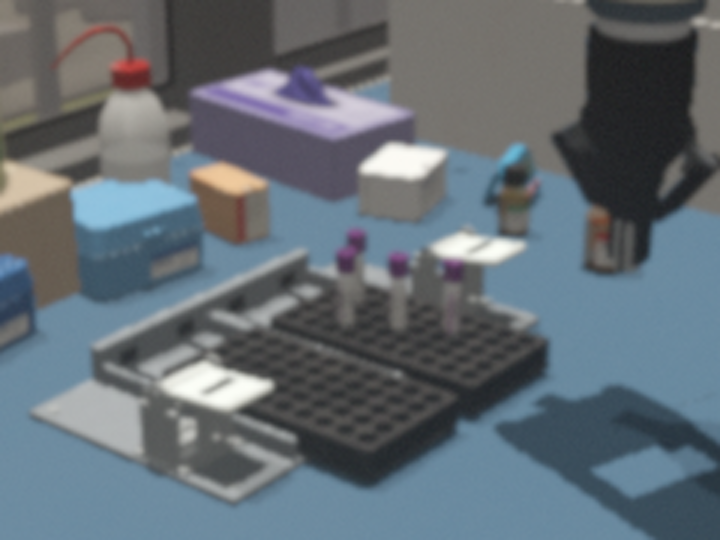

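View pics/top1c.png

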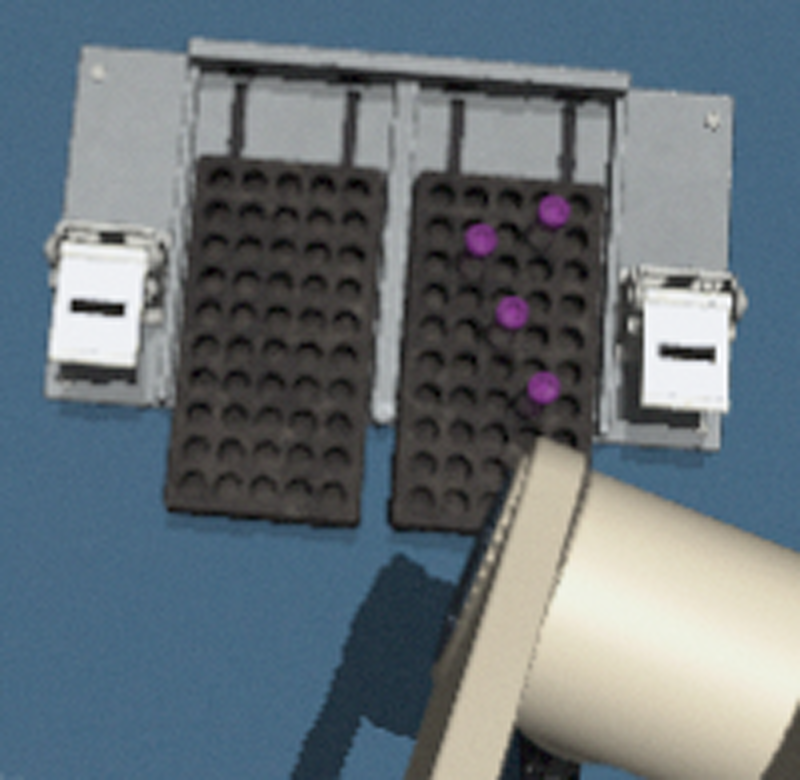

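The tool is still well in front of the rack (z ≈ 117) and nothing has been disturbed; the fast rows fell a bit short. I'll correct sideways and go down.

>>> send_rows --pt "0 0 0 0 0 0" --pt "0 0 0 0 0 0"

```text
clock: 2.5
eef_pos: [402.4, -121.2, 121.1]
tcp_rot: [-1.569, -0.001, -1.556]
contact_force: [0.8, 0.1, 0.9]
opening: -0.002
```

```bash
python3 -c "
from h import *
st([-90,-62,13],tilt(0))"
```

```text
t 2.5 dock [-133.8  -85.6  121.1] F [0.8 0.1 0.9] q [-0.3   0.19  2.16 -0.    0.79 -0.31] open -0.0
axes in dock (cols x,y,z): [[-0.008, 0.002, 1.0], [-1.0, -0.001, -0.008], [0.001, -1.0, 0.002]]
shift tool mm [-24.  108.1  43.5]
turn deg [-0.09 -0.44  0.04]
```

>>> send_rows --pt "-0.006 0.02 0 0 0 0" --pt "-0.006 0.02 0 0 0 0" --pt "-0.006 0.02 0 0 0 0" --pt "-0.006 0.02 0 0 0 0" --pt "0 0.018 0.01 0 0 0" --pt "0 0.01 0.015 0 0 0" --pt "0 0 0.015 0 0 0" --pt "0 0 0 0 0 0"

```text
clock: 3.3
eef_pos: [444.1, -96.7, 12.8]
tcp_rot: [-1.568, -0.001, -1.556]
contact_force: [0.1, -0.6, 0.0]
opening: 0.005
```

```bash
python3 -c "
from h import *
st([-71.5,-62,13],tilt(0))"
```

```text
t 3.3 dock [-91.6 -62.   12.8] F [ 0.1 -0.6  0. ] q [-0.22  0.44  2.15 -0.    0.55 -0.23] open 0.0
axes in dock (cols x,y,z): [[-0.008, 0.003, 1.0], [-1.0, -0.001, -0.008], [0.001, -1.0, 0.003]]
shift tool mm [-0.2 -0.2 20.1]
turn deg [-0.18 -0.43  0.04]
```

>>> send_rows --pt "0 0 0.008 0 0 0" --pt "0 0 0.006 0 0 0" --pt "0 0 0.004 0 0 0" --pt "0 0 0.004 0 0 0" --pt "0 0 0.004 0 0 0" --pt "0 0 0.005 0 0 0" --pt "0 0 0.006 0 0 0" --pt "0 0 0.006 0 0 0"

```text
clock: 4.1
eef_pos: [485.1, -94.7, 12.2]
tcp_rot: [-1.571, 0.0, -1.555]
contact_force: [-0.6, -0.3, -0.3]
opening: -0.002
```

>>> send_rows --pt "0 0 0.006 0 0 0" --pt "0 0 0.006 0 0 0" --pt "0 0 0.005 0 0 0" --pt "0 0 0.004 0 0 0" --pt "0 0 0.003 0 0 0" --pt "0 0 0.002 0 0 0"

```text
clock: 4.7
eef_pos: [510.8, -94.3, 12.2]
tcp_rot: [-1.571, -0.0, -1.555]
contact_force: [-1.1, 0.0, 0.0]
opening: 0.004
```

```bash
python3 -c "
from h import *
from rig import imaging
st([-18.5,-62,13],tilt(0))
d=imaging.grab_frame('top'); pickle.dump(d,open('top2.pkl','wb')); crop(d,250,155,450,300,4,'top2c.png')
d=imaging.grab_frame('scene'); pickle.dump(d,open('scene2.pkl','wb')); crop(d,215,130,455,310,3,'scene2c.png')
"
```

```text
t 4.7 dock [-24.9 -61.1  12.2] F [-1.1  0.   0. ] q [-0.19  0.51  2.01  0.    0.63 -0.2 ] open 0.0
axes in dock (cols x,y,z): [[-0.006, 0.0, 1.0], [-1.0, -0.0, -0.006], [0.0, -1.0, 0.0]]
shift tool mm [ 0.9 -0.8  6.4]
turn deg [-0.   -0.35  0.  ]
```

View pics/scene2c.png

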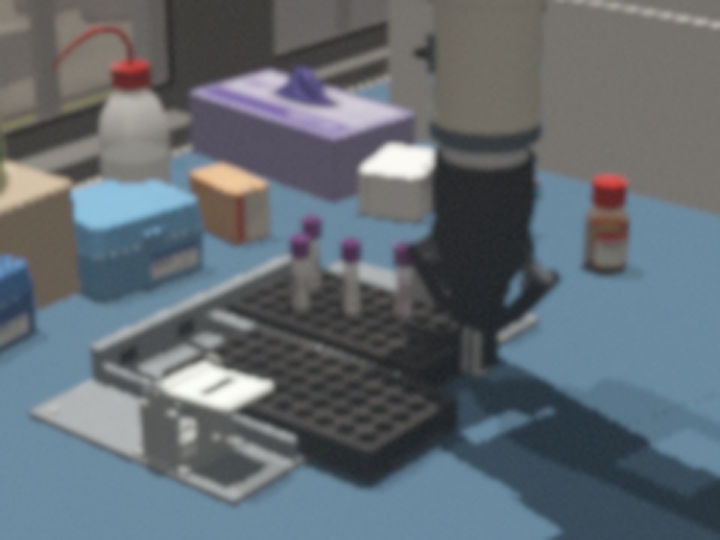

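View pics/top2c.png

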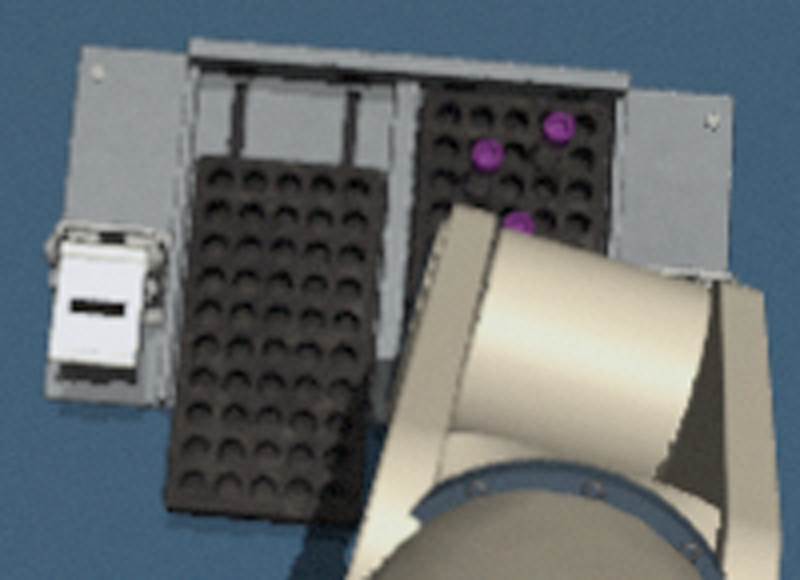

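The rack has moved about 47 mm, tubes upright, contact force ~1 N. I'll ease on until the stop answers.

>>> send_rows --pt "0 0 0.002 0 0 0" --pt "0 0 0.002 0 0 0" --pt "0 0 0.001 0 0 0" --pt "0 0 0.001 0 0 0" --pt "0 0 0 0 0 0"

```text
clock: 5.3
eef_pos: [516.8, -94.2, 12.2]
tcp_rot: [-1.571, 0.0, -1.555]
contact_force: [-0.0, 0.0, 0.4]
opening: 0.002
```

>>> send_rows --pt "0 0 0.001 0 0 0" --pt "0 0 0.001 0 0 0" --pt "0 0 0.0 0 0 0"

```text
clock: 5.6
eef_pos: [517.5, -94.1, 12.0]
tcp_rot: [-1.573, 0.0, -1.555]
contact_force: [-5.1, -1.3, 3.7]
opening: -0.005
```

```bash
python3 -c "
from h import *
st([-18.5,-62,13],tilt(0))"
```

```text
t 5.6 dock [-18.2 -61.   12. ] F [-5.1 -1.1  3.7] q [-0.18  0.52  1.99 -0.    0.64 -0.2 ] open -0.0
axes in dock (cols x,y,z): [[-0.006, -0.002, 1.0], [-1.0, 0.0, -0.006], [-0.0, -1.0, -0.002]]
shift tool mm [ 1.  -1.  -0.3]
turn deg [ 0.12 -0.35 -0.01]
```

>>> send_rows --pt "0 0 0.001 0 0 0" --pt "0 0 0 0 0 0" --pt "0 0 0 0 0 0"

```text
clock: 5.9
eef_pos: [517.6, -94.0, 11.9]
tcp_rot: [-1.575, 0.0, -1.555]
contact_force: [-7.9, -1.6, 6.0]
opening: 0.001
```

```bash
python3 -c "
from h import *
st([-18.5,-62,13],tilt(0))"
```

```text
t 5.9 dock [-18.1 -60.9  11.9] F [-7.9 -1.4  6. ] q [-0.18  0.52  1.99 -0.    0.64 -0.2 ] open 0.0
axes in dock (cols x,y,z): [[-0.006, -0.004, 1.0], [-1.0, 0.0, -0.006], [-0.0, -1.0, -0.004]]
shift tool mm [ 1.1 -1.1 -0.4]
turn deg [ 0.22 -0.35 -0.03]
```

The stop answers: force rises to 8 N with only 0.1 mm more travel, at dock x = −18.1 (expected −18.5). The rack should be home. Backing straight off and rising, then a check.

For the flag I'll keep the tool pointing down, because a forward tilt would run joint 5 to its lower limit. The jaws will straddle the flag's side edges (46 mm) near the bead and swing it round the pin.

>>> send_rows --pt "0 0 -0.005 0 0 0" --pt "0 0 -0.015 0 0 0" --pt "0 0 -0.025 0 0 0" --pt "0 0 -0.02 0 0 0" --pt "0 -0.03 0 0 0 0" --pt "0 -0.04 0 0 0 0" --pt "0 -0.04 0 0 0 0" --pt "0 -0.03 -0.02 0 0 0"

```text
clock: 6.7
eef_pos: [437.7, -96.0, 155.1]
tcp_rot: [-1.565, -0.001, -1.555]
contact_force: [0.1, -0.5, 0.6]
opening: -0.005
```

>>> send_rows --pt "0 0 -0.03 0 8.5 0" --pt "0 0 -0.03 0 8.5 0" --pt "0 0 0 0 8.5 0" --pt "0 0 0 0 8.5 0" --pt "0 0 0 0 8.5 0" --pt "0 0 0 0 8.5 0" --pt "0 0 0 0 8.5 0" --pt "0 0 0 0 8.5 0" --gripper 0.75 --squeeze 20

```text
clock: 7.5
eef_pos: [375.4, -92.1, 152.4]
tcp_rot: [-1.57, 0.001, -2.748]
contact_force: [0.2, -0.0, -0.8]
opening: 0.752
```

```bash
cat >> h.py <<'E'
CR=np.array([[-1,0,0],[0,0,-1],[0,-1,0.]])  # cols: x=-x, y=down, z=-y
def look(k):
    from rig import imaging
    d=imaging.grab_frame('top'); pickle.dump(d,open(f'top{k}.pkl','wb')); crop(d,250,155,450,300,4,f'top{k}c.png')
    d=imaging.grab_frame('scene'); pickle.dump(d,open(f'scene{k}.pkl','wb')); crop(d,215,130,455,310,3,f'scene{k}c.png')
E
python3 -c "
from h import *
st([26,-156,170],CR); look(3)"
```

```text
t 7.5 dock [-160.2  -55.9  152.4] F [ 0.2 -0.  -0.8] q [-0.24  0.08  2.19  0.    0.86  0.93] open 0.75
axes in dock (cols x,y,z): [[-0.932, 0.002, 0.363], [-0.363, -0.0, -0.932], [-0.001, -1.0, 0.001]]
shift tool mm [-137.2  -17.2  160.9]
turn deg [-0.04 21.29 -0.09]
```

View pics/top3c.png

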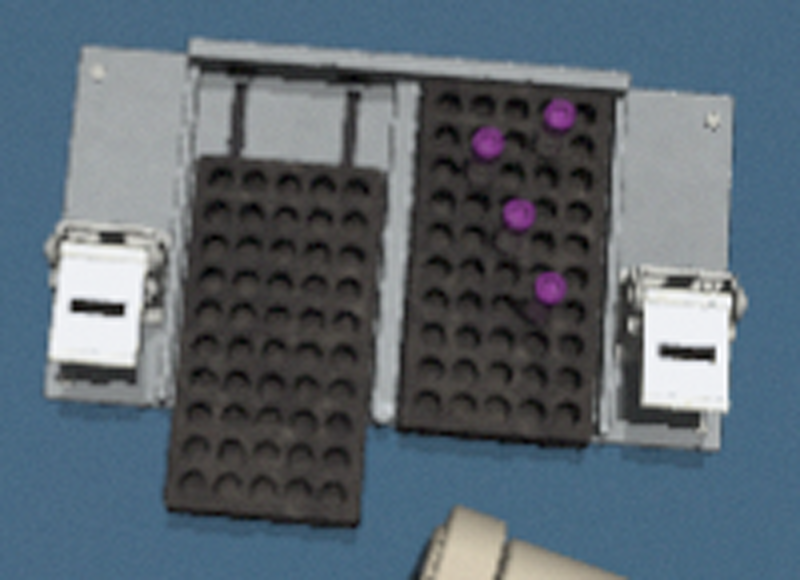

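View pics/scene3c.png

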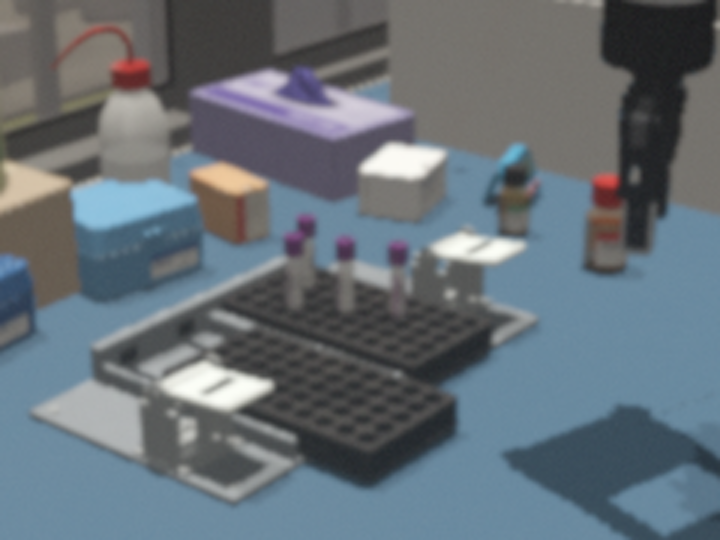

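The rack's rear now meets the stop, all four tubes are upright, the empty rack is unmoved and both flags are as they were. I'll check the number and go to the flag.

```bash
python3 - <<'E'
from h import *
d=load("top3"); c=lambda p: (np.array(p,float)+.5)/4-.5+[250,155]
d0=load("top")
print([todock(p).round(1) for p in onplane(d,c([(402,430),(587,440)]),30)])
D=(cloud(d)-[T[0],T[1],0])@RD
k=(D[...,2]>20)&(D[...,2]<36)&(D[...,0]<30)&(D[...,0]>-90)&(abs(D[...,1]+62)<45); print("front x",np.percentile(D[k][:,0],[0,1,3]))
hs=cv2.cvtColor(d["frame"],cv2.COLOR_RGB2HSV)
pm=(hs[...,0]>135)&(hs[...,0]<160)&(hs[...,1]>120)&(abs(D[...,1])<130)&(D[...,0]>-60)&(D[...,0]<210)
n,l,s,ce=cv2.connectedComponentsWithStats(pm.astype(np.uint8))
for i in range(1,n):
  if s[i,4]>10: print("tube",s[i,4],todock(onplane(d,[ce[i]],89)[0]).round(1))
E
```

```text
[array([ -5.9, -10.3,  30. ]), array([  -3.8, -110.3,   30. ])]
front x [-3.9515627  -3.80604605 -3.46407865]
tube 46 [158.6 -79.7  89. ]
tube 50 [140.5 -42.5  89. ]
tube 52 [103.2 -61.1  89. ]
tube 49 [ 64.7 -79.   89. ]
```

>>> send_rows --pt "0 0 0.02 0 7.1 0" --pt "0 -0.005 0.03 0 7.1 0" --pt "0 -0.012 0.03 0 7.1 0"

```text
clock: 7.9
eef_pos: [395.6, -169.6, 169.0]
tcp_rot: [-1.571, -0.0, -3.112]
contact_force: [0.6, 0.6, 0.1]
opening: 0.756
```

```bash
python3 -c "
from h import *
st([26,-156,150],CR)"
```

```text
t 7.9 dock [-141.7 -133.8  169. ] F [0.6 0.6 0.1] q [-0.41  0.13  2.09  0.    0.92  1.13] open 0.76
axes in dock (cols x,y,z): [[-1.0, -0.0, 0.007], [-0.007, 0.0, -1.0], [0.0, -1.0, -0.0]]
shift tool mm [-167.6   18.9   23.5]
turn deg [0.02 0.42 0.01]
```

The rack's front end is at dock x ≈ −3.9 (home is −4) and the tubes have moved 52.5 mm. Now over the flag.

>>> send_rows --pt "-0.03 0 0.0115 0 0.4 0" --pt "-0.035 0 0.011 0 0 0" --pt "-0.035 0.005 0 0 0 0" --pt "-0.035 0.005 0 0 0 0" --pt "-0.033 0.005 0 0 0 0" --pt "0 0.005 0 0 0 0" --pt "0 0 0 0 0 0"

```text
clock: 8.6
eef_pos: [563.5, -187.3, 148.0]
tcp_rot: [-1.571, -0.002, -3.116]
contact_force: [-0.6, 0.3, 0.1]
opening: 0.748
```

```bash
python3 -c "
from h import *
st([26,-156,50],CR); look(4)"
```

```text
t 8.6 dock [  25.7 -155.2  148. ] F [-0.6  0.3  0.1] q [-0.32  0.4   1.77 -0.    0.97  1.22] open 0.75
axes in dock (cols x,y,z): [[-1.0, -0.002, 0.003], [-0.003, 0.001, -1.0], [0.002, -1.0, -0.001]]
shift tool mm [-0.5 98.   0.8]
turn deg [0.03 0.18 0.1 ]
```

View pics/scene4c.png

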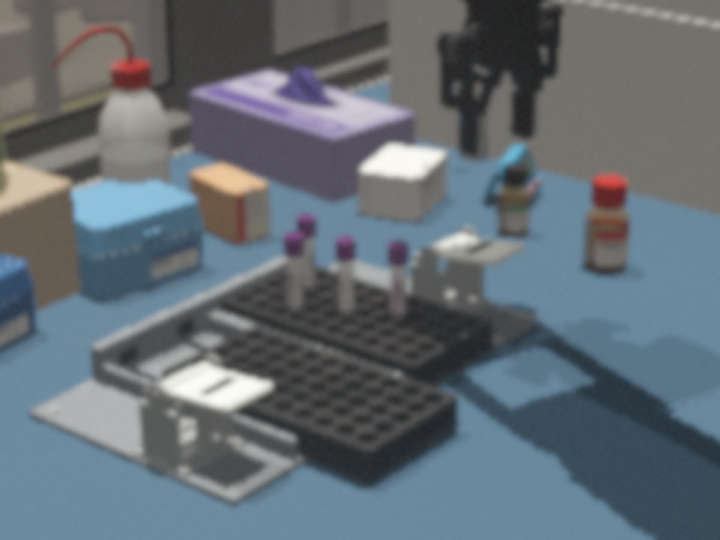

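The jaws hang above the flag, straddling it (about 9 mm spare each side). Going down, then closing gently.

>>> send_rows --pt "0 0.02 0.001 0 0 0" --pt "0 0.025 0 0 0 0" --pt "0 0.02 0 0 0 0" --pt "0 0.015 0 0 0 0" --pt "0 0.01 0 0 0 0" --pt "0 0.008 0 0 0 0" --pt "0 0 0 0 0 0"

```text
clock: 9.4
eef_pos: [563.5, -188.6, 50.6]
tcp_rot: [-1.571, -0.001, -3.12]
contact_force: [0.2, -0.3, 0.1]
opening: 0.744
```

```bash
python3 -c "
from h import *
st([26,-156,50],CR); look(5)"
```

```text
t 9.4 dock [  25.6 -156.5   50.6] F [ 0.2 -0.3  0.1] q [-0.33  0.53  1.83 -0.    0.79  1.22] open 0.74
axes in dock (cols x,y,z): [[-1.0, -0.001, -0.001], [0.001, 0.0, -1.0], [0.001, -1.0, -0.0]]
shift tool mm [-0.4  0.6 -0.5]
turn deg [ 0.02 -0.04  0.05]
```

View pics/scene5c.png

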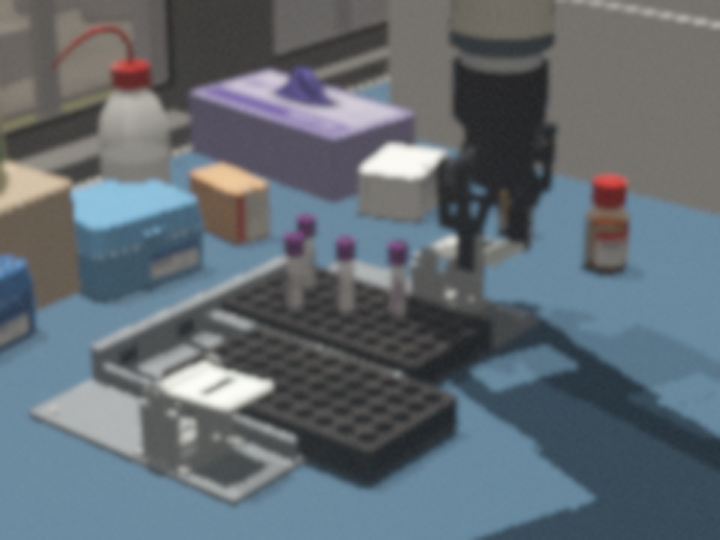

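The fingers straddle the flag with no contact force. Closing with 20 N.

>>> send_rows --pt "0 0 0 0 0 0" --pt "0 0 0 0 0 0" --pt "0 0 0 0 0 0" --pt "0 0 0 0 0 0" --gripper 0.4 --squeeze 20

```text
clock: 9.9
eef_pos: [564.0, -187.7, 51.7]
tcp_rot: [-1.572, 0.0, -3.121]
contact_force: [-1.1, 5.6, 1.6]
opening: 0.53
```

```bash
python3 - <<'E'
from h import *
st([26,-156,50],CR)
r=46.4; th=np.arcsin((66-60)/r)
A=np.linspace(th,np.radians(176),25)
P=np.c_[72-r*np.cos(A),60+r*np.sin(A)]
d=np.diff(P,axis=0); print([(-round(a,1),-round(b,1)) for a,b in d]); print(np.degrees(A).round())
E
```

```text
t 9.9 dock [  26.2 -155.7   51.7] F [-1.   5.6  1.6] q [-0.32  0.53  1.83  0.    0.79  1.22] open 0.53
axes in dock (cols x,y,z): [[-1.0, 0.0, -0.002], [0.002, 0.001, -1.0], [-0.0, -1.0, -0.001]]
shift tool mm [0.2 1.7 0.4]
turn deg [ 0.07 -0.1  -0.02]
[(np.float64(-1.1), np.float64(-5.6)), (np.float64(-1.8), np.float64(-5.4)), (np.float64(-2.4), np.float64(-5.2)), (np.float64(-3.0), np.float64(-4.8)), (np.float64(-3.6), np.float64(-4.4)), (np.float64(-4.1), np.float64(-3.9)), (np.float64(-4.5), np.float64(-3.4)), (np.float64(-4.9), np.float64(-2.8)), (np.float64(-5.2), np.float64(-2.2)), (np.float64(-5.5), np.float64(-1.6)), (np.float64(-5.6), np.float64(-0.9)), (np.float64(-5.7), np.float64(-0.2)), (np.float64(-5.7), np.float64(0.5)), (np.float64(-5.6), np.float64(1.2)), (np.float64(-5.4), np.float64(1.9)), (np.float64(-5.1), np.float64(2.5)), (np.float64(-4.7), np.float64(3.1)), (np.float64(-4.3), np.float64(3.7)), (np.float64(-3.8), np.float64(4.2)), (np.float64(-3.3), np.float64(4.6)), (np.float64(-2.7), np.float64(5.0)), (np.float64(-2.1), np.float64(5.3)), (np.float64(-1.4), np.float64(5.5)), (np.float64(-0.7), np.float64(5.6))]
[  7.  14.  21.  29.  36.  43.  50.  57.  64.  71.  78.  85.  92.  99.
 106. 113. 120. 127. 134. 141. 148. 155. 162. 169. 176.]
```

Held at opening 0.53 (45 mm ≈ the plate's 46). Swinging along the arc about the pin (radius 46).

>>> send_rows --pt "-0.001 -0.0055 -0.001 0 0 0" --pt "-0.002 -0.0055 0 0 0 0" --pt "-0.0025 -0.005 0 0 0 0" --pt "-0.003 -0.005 0 0 0 0" --pt "-0.0035 -0.0045 0 0 0 0" --pt "-0.004 -0.004 0 0 0 0" --pt "0 0 0 0 0 0"

```text
clock: 10.6
eef_pos: [580.3, -187.2, 81.4]
tcp_rot: [-1.571, 0.0, -3.12]
contact_force: [-2.6, 4.2, -1.5]
opening: 0.53
```

```bash
python3 -c "
from h import *
st([42,-156,80],CR); look(6)"
```

```text
t 10.6 dock [  42.6 -155.5   81.4] F [-2.5  4.3 -1.5] q [-0.31  0.5   1.78  0.    0.86  1.23] open 0.53
axes in dock (cols x,y,z): [[-1.0, 0.0, -0.001], [0.001, 0.0, -1.0], [-0.0, -1.0, -0.0]]
shift tool mm [0.6 1.4 0.5]
turn deg [ 0.01 -0.05 -0.01]
```

View pics/scene6c.png

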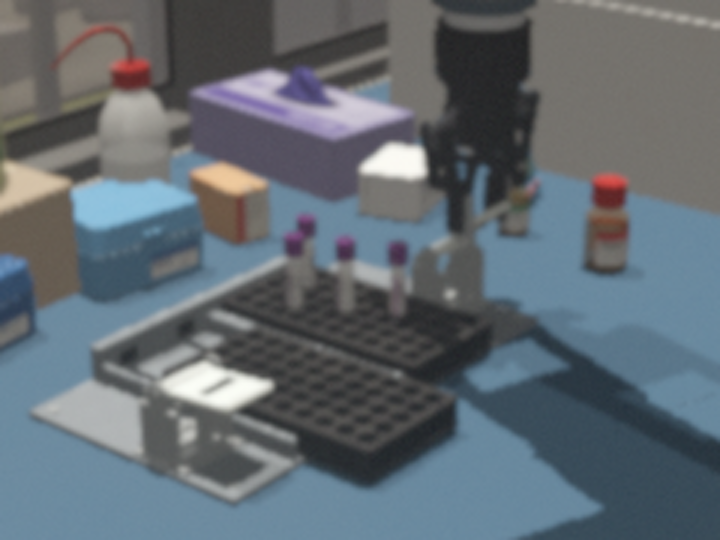

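The flag comes up with the jaws (about 45°), force only a few N. Continuing over the top.

>>> send_rows --pt "-0.0045 -0.0035 0 0 0 0" --pt "-0.005 -0.003 0 0 0 0" --pt "-0.005 -0.002 0 0 0 0" --pt "-0.0055 -0.0015 0 0 0 0" --pt "-0.0055 -0.001 0 0 0 0" --pt "-0.0055 0 0 0 0 0" --pt "-0.0055 0.0005 0 0 0 0" --pt "-0.0055 0.001 0 0 0 0"

```text
clock: 11.5
eef_pos: [623.3, -186.6, 91.3]
tcp_rot: [-1.57, 0.002, -3.12]
contact_force: [0.2, -0.1, -0.8]
opening: 0.465
```

```bash
python3 -c "
from h import *
st([83.5,-156,89],CR)"
```

```text
t 11.5 dock [  85.5 -155.8   91.3] F [ 0.2 -0.1 -0.8] q [-0.29  0.54  1.68  0.    0.92  1.26] open 0.47
axes in dock (cols x,y,z): [[-1.0, 0.002, -0.001], [0.001, -0.0, -1.0], [-0.002, -1.0, 0.0]]
shift tool mm [2.  2.3 0.2]
turn deg [-0.03 -0.06 -0.11]
```

The opening fell to 0.465, so the flag slipped out of the jaws. Looking.

```bash
python3 -c "
from h import *
look(7)"
```

```text
(no output)
```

View pics/scene7c.png

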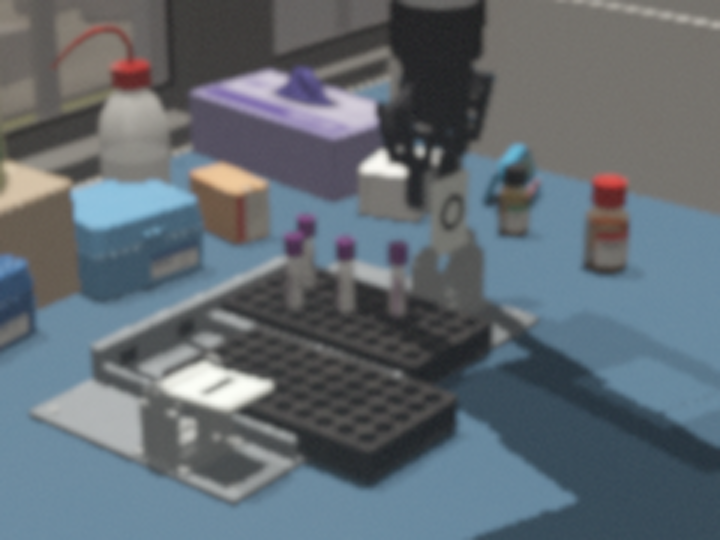

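View pics/top7c.png

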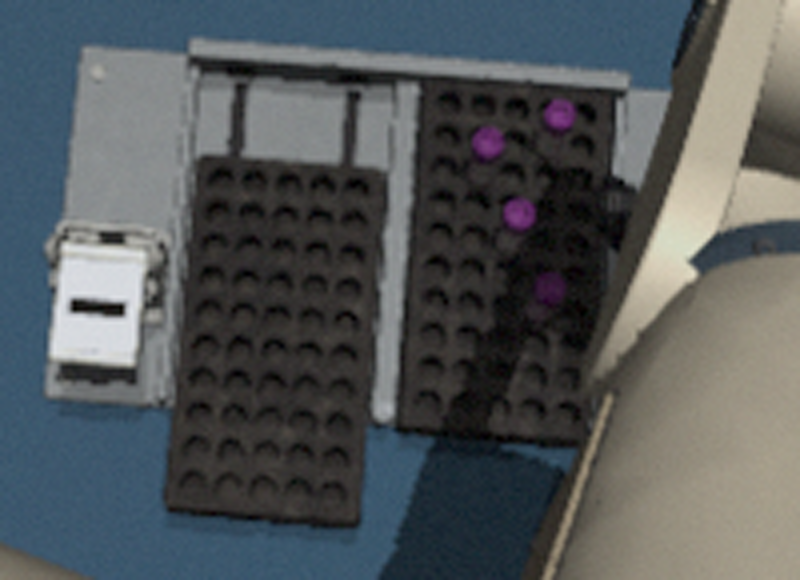

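The flag stands nearly upright, ring towards the front, and the jaws slipped past behind it. Everything else is unmoved. Mend: rise clear, go round to the front, shut the fingers, and push the flag over and down from the ring side.

>>> send_rows --pt "-0.006 0 0 0 0 0" --pt "0 -0.02 0 0 0 0" --pt "0 -0.03 0 0 0 0" --pt "0 -0.03 0 0 0 0" --pt "0 -0.02 0 0 0 0" --pt "0 0 0 0 0 0"

```text
clock: 12.2
eef_pos: [630.4, -187.3, 194.0]
tcp_rot: [-1.568, 0.007, -3.12]
contact_force: [-0.6, -0.3, -0.1]
opening: 0.401
```

>>> send_rows --pt "0.02 0 0 0 0 0" --pt "0.025 0 0 0 0 0" --pt "0.025 0 0 0 0 0" --pt "0.02 0 0 0 0 0" --pt "0 0 0 0 0 0" --gripper 0

```text
clock: 12.7
eef_pos: [535.5, -188.2, 189.2]
tcp_rot: [-1.571, -0.002, -3.121]
contact_force: [-0.2, -0.2, -0.3]
opening: -0.003
```

```bash
python3 - <<'E'
from h import *
st([25,-156,102],CR); look(8)
d=load("scene8"); D=(cloud(d)-[T[0],T[1],0])@RD
k=(d["frame"].min(2)>110)&(abs(D[...,1]+156)<24)&(D[...,0]<115)&(D[...,0]>0)&(D[...,2]>75)&(D[...,2]<130)
Q=D[k];print(len(Q)); 
for z in range(75,130,10):
    q=Q[(Q[:,2]>z)&(Q[:,2]<z+10)]; 
    if len(q): print(z,np.median(q,0).round(1))
E
```

```text
t 12.7 dock [  -2.3 -155.5  189.2] F [-0.2 -0.2 -0.3] q [-0.34  0.31  1.8  -0.    1.04  1.21] open -0.0
axes in dock (cols x,y,z): [[-1.0, -0.002, -0.002], [0.002, 0.0, -1.0], [0.002, -1.0, -0.0]]
shift tool mm [-27.5  87.1   0.5]
turn deg [ 0.03 -0.09  0.13]
89
75 [  69.5 -138.3   76.5]
85 [  72.2 -133.1   89.6]
95 [  72.  -141.   102.5]
105 [  69.1 -158.2  111.4]
115 [  68.4 -153.6  119.8]
```

View pics/scene8c.png

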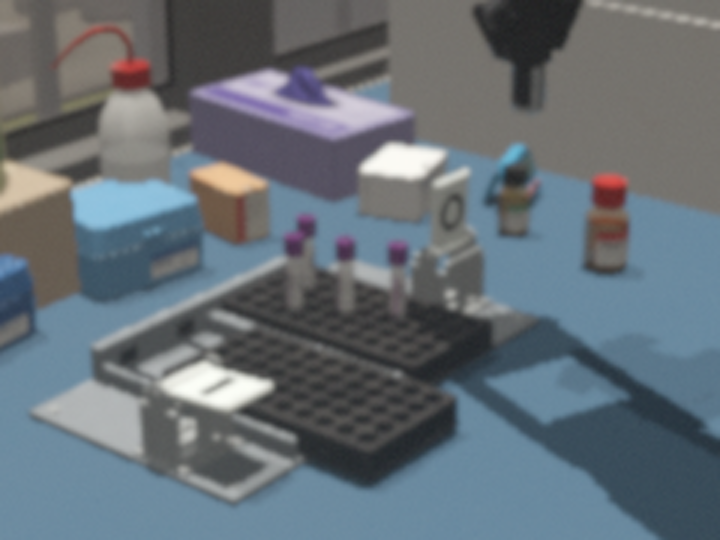

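The flag stands upright (plate at dock x ≈ 68–72, top ≈ 120, ring to the front). Lowering in front of it at dock x = 25; flag-side push path to be worked out.

>>> send_rows --pt "-0.013 0.02 0 0 0 0" --pt "-0.014 0.025 0 0 0 0" --pt "0 0.025 0 0 0 0" --pt "0 0.015 0 0 0 0" --pt "0 0 0 0 0 0"

```text
clock: 13.3
eef_pos: [564.0, -187.1, 102.7]
tcp_rot: [-1.572, -0.004, -3.12]
contact_force: [0.2, 0.4, 0.5]
opening: -0.006
```

```bash
python3 - <<'E'
from h import *
st([52,-156,104],CR)
A=np.radians(np.arange(90,181,7.5)); r=46
P=np.c_[72-r*np.cos(A)-2.5*np.sin(A)-11,60+r*np.sin(A)-2.5*np.cos(A)]
print(P.round(1).tolist()); d=-np.diff(P,axis=0); print(d.round(1).tolist())
E
```

```text
t 13.3 dock [  26.2 -155.1  102.7] F [0.2 0.4 0.5] q [-0.32  0.46  1.8  -0.    0.89  1.23] open -0.01
axes in dock (cols x,y,z): [[-1.0, -0.004, -0.001], [0.001, 0.001, -1.0], [0.004, -1.0, -0.001]]
shift tool mm [-25.8  -1.4   0.9]
turn deg [ 0.08 -0.04  0.22]
[[58.5, 106.0], [64.5, 105.9], [70.5, 105.1], [76.3, 103.5], [81.8, 101.1], [87.0, 98.0], [91.8, 94.3], [96.0, 90.0], [99.6, 85.2], [102.5, 79.9], [104.8, 74.3], [106.3, 68.5], [107.0, 62.5]]
[[-6.0, 0.1], [-6.0, 0.9], [-5.8, 1.6], [-5.5, 2.4], [-5.2, 3.1], [-4.7, 3.7], [-4.2, 4.3], [-3.6, 4.8], [-3.0, 5.3], [-2.2, 5.6], [-1.5, 5.8], [-0.7, 6.0]]
```

>>> send_rows --pt "-0.014 0 0 0 0 0" --pt "-0.012 -0.001 0 0 0 0" --pt "-0.006 -0.001 0 0 0 0" --pt "-0.006 0 0 0 0 0" --pt "-0.006 0.001 0 0 0 0" --pt "-0.006 0.0015 0 0 0 0" --pt "-0.0055 0.0025 0 0 0 0" --pt "0 0 0 0 0 0"

```text
clock: 14.1
eef_pos: [620.9, -186.4, 101.7]
tcp_rot: [-1.571, -0.0, -3.12]
contact_force: [-1.0, -0.2, -0.3]
opening: -0.001
```

```bash
python3 - <<'E'
from h import *
st([81.8,-156,101],CR); look(9)
E
```

```text
t 14.1 dock [  83.1 -155.6  101.7] F [-1.  -0.2 -0.3] q [-0.29  0.53  1.68  0.    0.93  1.26] open -0.0
axes in dock (cols x,y,z): [[-1.0, -0.0, -0.001], [0.001, 0.0, -1.0], [0.0, -1.0, -0.0]]
shift tool mm [1.3 0.7 0.4]
turn deg [ 0.01 -0.04  0.  ]
```

View pics/scene9c.png

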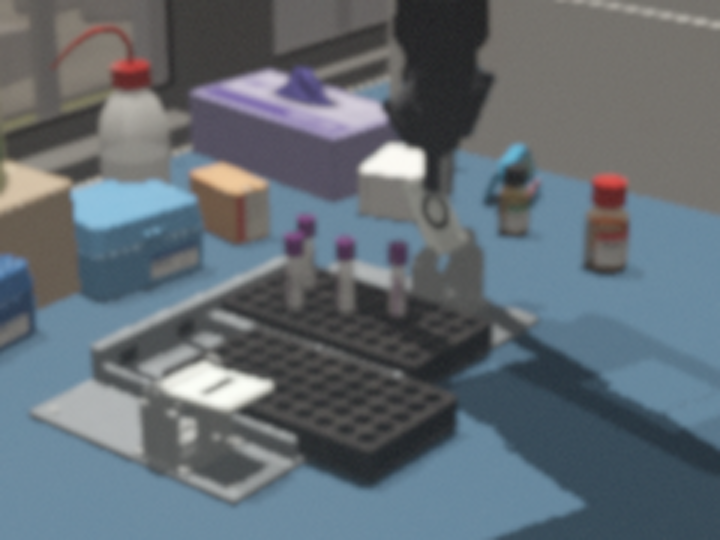

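The flag is past upright (about 120°), following the finger at ~1 N. On over and down.

>>> send_rows --pt "-0.005 0.003 0 0 0 0" --pt "-0.0045 0.0035 0 0 0 0" --pt "-0.004 0.0045 0 0 0 0" --pt "-0.0035 0.005 0 0 0 0" --pt "-0.003 0.005 0 0 0 0" --pt "-0.002 0.0055 0 0 0 0" --pt "-0.0015 0.006 0 0 0 0" --pt "0 0.004 0 0 0 0"

```text
clock: 15.0
eef_pos: [643.9, -185.9, 64.9]
tcp_rot: [-1.571, -0.0, -3.12]
contact_force: [-0.3, -0.3, 0.5]
opening: 0.002
```

>>> send_rows --pt "0 0.002 0 0 0 0" --pt "0 0.002 0 0 0 0" --pt "0 0 0 0 0 0"

```text
clock: 15.3
eef_pos: [643.6, -185.9, 62.5]
tcp_rot: [-1.571, -0.0, -3.12]
contact_force: [-2.2, 1.8, 6.0]
opening: -0.002
```

```bash
python3 - <<'E'
from h import *
st([107,-156,61],CR)
E
```

```text
t 15.3 dock [ 105.8 -155.6   62.5] F [-2.2  1.8  6. ] q [-0.28  0.6   1.65  0.    0.89  1.27] open -0.0
axes in dock (cols x,y,z): [[-1.0, -0.0, -0.001], [0.001, 0.0, -1.0], [0.0, -1.0, -0.0]]
shift tool mm [-1.2  1.5  0.4]
turn deg [ 0.01 -0.06  0.03]
```

The finger meets a firm stop (6 N up) at z = 62.5, exactly the height of the level plate's face. Raising, drawing back and checking.

>>> send_rows --pt "0 -0.01 0 0 0 0" --pt "0 -0.025 0 0 0 0" --pt "0 -0.035 0 0 0 0" --pt "0 -0.035 0 0 0 0" --pt "0.02 -0.02 0 0 0 0" --pt "0.04 0 0 0 0 0" --pt "0.04 0 0 0 0 0" --pt "0.04 0 0 0 0 0"

```text
clock: 16.1
eef_pos: [502.5, -188.9, 187.4]
tcp_rot: [-1.57, 0.001, -3.12]
contact_force: [0.1, -0.1, 0.9]
opening: -0.001
```

>>> send_rows --pt "0.04 0 0 0 0 0" --pt "0.04 0 0 0 0 0" --pt "0.04 0 0 0 0 0" --pt "0.02 0 0 0 0 0" --pt "0 0 0 0 0 0" --pt "0 0 0 0 0 0"

```text
clock: 16.7
eef_pos: [364.8, -192.4, 187.5]
tcp_rot: [-1.57, 0.002, -3.121]
contact_force: [0.5, -0.9, -0.4]
opening: 0.001
```

```bash
python3 - <<'E'
from h import *
st(); look(10)
d=load("top10"); D=(cloud(d)-[T[0],T[1],0])@RD
k=(d["frame"].min(2)>170)&(abs(D[...,1]+156)<20)&(D[...,0]<128)&(D[...,0]>85)&(D[...,2]>45)
Q=D[k]; s=np.linalg.lstsq(np.c_[Q[:,0]-72,np.ones(len(Q))],Q[:,2],rcond=None)[0]; print("right flag back: n",len(Q),"z med",np.median(Q[:,2]),"slope",s[0],"ang",np.pi-np.arctan(s[0]))
k=(D[...,2]>20)&(D[...,2]<36)&(D[...,0]<30)&(D[...,0]>-90)&(D[...,1]<-20)&(D[...,1]>-104); print("front x",np.percentile(D[k][:,0],[0,1,3]))
k=(D[...,2]>20)&(D[...,2]<36)&(D[...,0]<30)&(D[...,0]>-90)&(D[...,1]>20)&(D[...,1]<104); print("empty front x",np.percentile(D[k][:,0],[0,1,3]))
hs=cv2.cvtColor(d["frame"],cv2.COLOR_RGB2HSV)
pm=(hs[...,0]>135)&(hs[...,0]<160)&(hs[...,1]>120)&(abs(D[...,1])<130)&(D[...,0]>-60)&(D[...,0]<210)
n,l,s,ce=cv2.connectedComponentsWithStats(pm.astype(np.uint8))
for i in range(1,n):
  if s[i,4]>10: print("tube",todock(onplane(d,[ce[i]],89)[0]).round(1), "z", np.median(D[l==i][:,2]).round(1))
d0=load("top"); df=cv2.absdiff(d0["frame"],d["frame"]).max(2); print("bystander diff", df[170:300,485:560].max(), df[170:300,130:200].max())
E
```

```text
t 16.7 dock [-173.1 -155.9  187.5] F [ 0.4 -0.9 -0.4] q [-0.49  0.07  2.11  0.    0.96  1.06] open 0.0
axes in dock (cols x,y,z): [[-1.0, 0.002, -0.002], [0.002, -0.001, -1.0], [-0.002, -1.0, 0.001]]
right flag back: n 260 z med 62.97766413649117 slope -0.0007019098338766003 ang 3.142294563308398
front x [-3.75266135 -3.62242424 -3.346256  ]
empty front x [-56.79951656 -56.59205147 -55.9694583 ]
tube [158.5 -79.8  89. ] z 87.1
tube [140.6 -42.2  89. ] z 87.2
tube [103.3 -61.4  89. ] z 87.4
tube [ 65.1 -78.9  89. ] z 87.9
bystander diff 21 16
```

View pics/top10c.png

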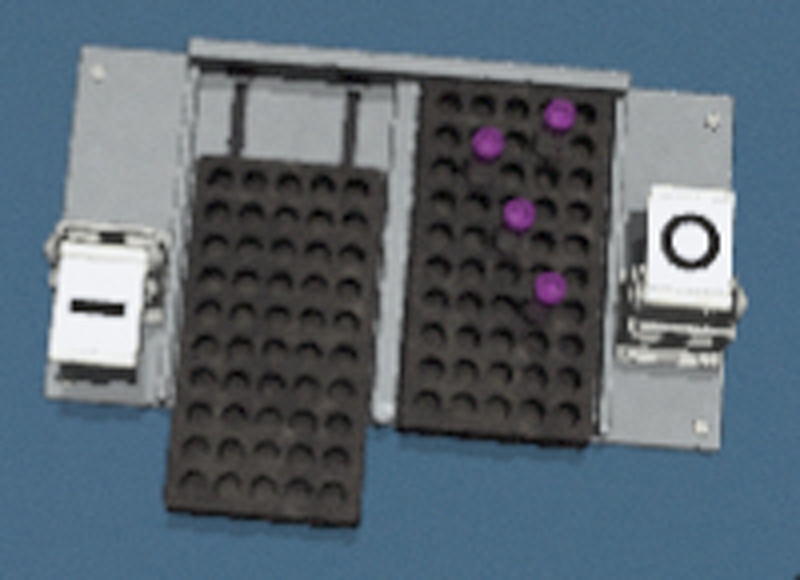

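View pics/scene10c.png

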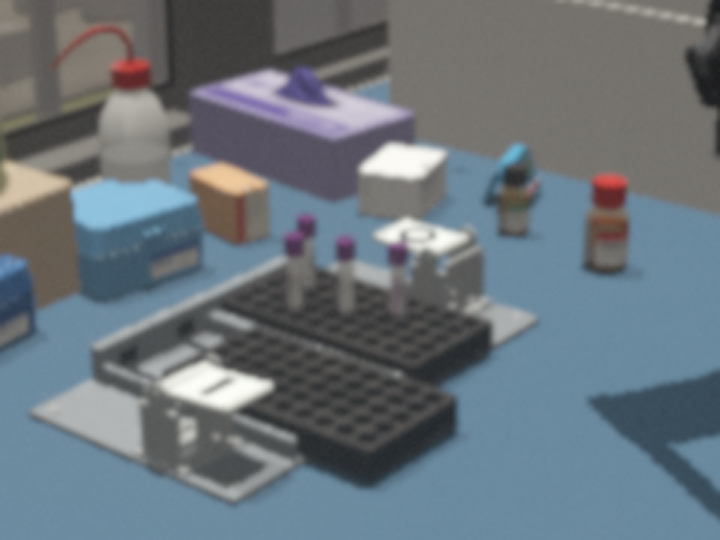

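The right flag lies flat to the back with its ring up (crop (690,242), level within measurement). The rack is home, the tubes upright, and the empty rack, left flag and bystanders are unchanged. The arm is clear, so I'm handing in.

```bash
python3 -c "
from rig import r
print(r.sign_off())"
```

```text
the job is handed in; nothing more can be done
None
```

The loaded rack is home and the right-hand flag lies flat to the back with its ring mark up. I handed the job in just after 16.7 s on the robot's clock; the hand-in reports no verdict.

- **Rack:** I pushed it along the right lane with shut fingers until the stop answered at 8 N. Its front end then measured at dock x ≈ −3.8 mm (home is −4), and all four tubes stood upright.
- **Flag:** I pinched it by its side edges and swung it up. It slipped out of the jaws near upright. I went round to the front and pushed it over and down with shut fingers, until it met its stop at plate-face height (62.5 mm). It then measured 3.14 rad.
- **Everything else:** The empty rack's front still measured about −57 mm, as at the start. The left flag was still at the front. The top-camera picture showed no visible change round the bottles, pen and tape. The arm was clear of everything.

No final check failed. The only disagreements were small: the dock's plate measured about 2.5 mm under its given size, and the tube tops read 87 to 88 mm instead of the expected 89.

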